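Turn the reference leaf and set the test carrier on its chart

TASK

In the ring binder on the sloping stand, turn the stiff blue leaf over the rings from the right to the left until it lies flat and shows its colour chart. Then gently set the white test-pad carrier, pads up and long side up the slope, on the outlined field of that chart so that it lies flat with its lower end against the stand's ledge, and let go. Do not disturb the timer, bottle, dish and tape roll, and do not tip the carrier over.

Things in the scene. Friction and masses are not known exactly. Their poses are not given: they have to be found in the camera images.
- stand: Fixed aluminium stand, 350 mm wide, with an open ring binder (ring axis about 107 mm up); board slopes up at 22 deg. Origin on the worktop under the binder's middle; x level, the way the board rises; y left along the ledge; z up. Call (cos 22, 0, sin 22) 'up-slope' and (-sin 22, 0, cos 22) 'normal'. The board ends 85 mm up-slope of leaf_hinge. The lower edge has a full-width ledge (see point ledge).
- ledge (a point): On the inner face of the ledge, at its top edge, at the middle of its width; 84 mm down-slope of leaf_hinge. The ledge stands 15 mm above the leaf's upper face when the leaf lies flat. Axes as the stand.
- leaf_hinge (a point): Middle of the ring axis about which the leaf turns; the axis runs up-slope. The four steel rings have an outer radius of 12 mm round it. The leaf is a blue plate, 160 mm along the axis, 3 mm thick; its free edge carries a white bar 10 mm in diameter, 150 mm from the axis.
- leaf (a joint): Angle of the leaf about the ring axis, rad: 0 flat on the right page, 1.57 normal to the board, 3.14 flat on the left page. Starts partly lifted on the right. Friction (about 0.11 N m) holds the leaf wherever it is left, so it must be brought right down.
- leaf_grip (a point): Middle of the leaf's round orange handle, 12 mm in diameter, 56 mm long, which continues the bar on the free edge beyond the leaf's and the board's upper edge: 112 mm up-slope and 150 mm out from leaf_hinge, parallel to the ring axis. Free all round, so it can be pinched across from above, and it can turn between the fingers as the leaf swings.
- chart_field (a point): On the leaf's chart face (white, two columns of yellow-to-red patches; face down at first), 80 mm from the ring axis; turns with the leaf. Field 62 mm wide, black outline, open toward the ledge. A carrier centred in it and touching the ledge has its centre right above this point. x up-slope, y from free edge to rings, z out of the blue face (down when turned).
- carrier_center (a point): Centre (half-way up) of the loose white test-pad carrier, a solid block 120 x 50 x 20 mm with five coloured square pads in a row on top, about 0.12 kg, lying on the worktop left or right of the stand. x along its 120 mm length, y along its 50 mm width (grip across this), z up. Either end may point up the slope.
- timer: Loose white bench timer 58 x 70 x 18 mm on the other side of the stand; origin at the middle of its underside. Leave alone.
- amber: Loose amber bottle with an orange cap, 60 mm in diameter, 122 mm high; origin at the middle of its underside. Leave alone.
- dish: Loose round culture dish, 90 mm in diameter, 15 mm high; origin at the middle of its underside. Leave alone.
- tape: Loose roll of tan tape lying flat, about 103 mm in diameter, 25 mm high; origin at its underside. Leave alone.
There are look-alikes about, which are no part of the job. There is more than one size of the part that bears carrier_center; the job needs the larger.

How it is judged:
By the outcome, as a careful person would: the job done as asked, in the order asked, and still so for the second after the job is handed in, with the robot touching nothing.
It also fails if it takes over 58 s, if anything falls off the work surface, if the arm or the gripper's body presses on something with over 40 N, if the wrist force passes 120 N, or if a joint passes its speed limit or range.

ROBOT

A 6-joint arm with a two-finger parallel gripper is mounted at the origin on a cart in front of the work surface, level with it; the furniture and walls round the work are solid. World frame = base frame: x ahead of the robot, y to its left, z up, the work surface at z = 0. Lengths are in mm, angles in degrees, forces in N, time in s.
With the tool pointing down it reaches from about 275 to 875 mm from the base axis. Payload 12.5 kg.
Tool frame: the origin (TCP) lies on the centre line of the jaws, within the pads' length; the fingertips stand 8 mm ahead of it and the grasp point (between the pads) lies 11 mm behind it; z points along the fingers, y is the direction in which the jaws open and shut (so a half turn about z gives the same grasp; the last joint's range is limited). The gripper opens to 85 mm and grips with 20 to 120 N. Pads are 22 mm wide; open, the fingers measure 114 mm over their backs; the gripper's body (76 mm by 85 mm) begins 54 mm behind the grasp point. The pads swing forward as they close: fully open they stand 13 mm farther back than shut.
Start: joints at [-4.847, 20.094, 94.641, -0, 65.266, -4.847], TCP at [549.986, 0.027, 239.29] pointing down, gripper open.
Joint ranges: [-157.81, 157.81], [-45, 120.19], [0.68, 151.7], [-89.99, 269.99], [4.06, 180], [-164.3, 164.3]. Speed limits (degrees/s): [127.2, 127.2, 159.86, 180, 180, 180].

INTERFACE

Orientations are given as a 3x3 rotation matrix whose columns are the frame's x, y, z axes.
In Python, from station import arm gives the robot as it stands.
- The arm moves only by the tool jog_arm, never from a script. Its argument "commands" is one flat list of numbers, 5 for each row, row after row: the closure in counts, from 0 (fully open) to 255 (shut), then the shift along the tool's x, y, z in mm, then the turn about the tool's z in rad. In form: [jaw, x, y, z, spin, jaw, x, y, z, spin, ...]. A call has 1 to 20 rows; each row is the pose to reach, as a shift and turn from the pose measured when the call began, along the tool's axes at that moment; what a row does not reach only later rows make up. A row lasts 1/10 s, in which the tool goes at most 50 mm and 8.59 degrees, less where a joint would pass 70% of its speed; a pose out of reach is approached as far as the arm can. A call with a gripper value outside its range is refused whole. The fingers move at their own pace and stop on an object; the grip force is fixed at half the most. Time passes only in rows, so rows that repeat a pose let the fingers close. It gives the time, the measured TCP pose, the force and the opening at its end, in the units of the state.
- arm.get_state(): the state, without advancing time (a new reading comes with each control period).
- arm.camera(name): name is "scene" or "side" or "wrist"; returns (picture, depth): 400x640x3 uint8, red, green, blue; 400x640 float32, mm along the optical axis (not along the pixel's ray), 0 where there is no reading.
- arm.get_calibration(name): a dict with "mtx" (3x3 intrinsics, pixels), "rvec" (rotation vector, rad) and "tvec" (3), from world to camera coordinates, as OpenCV has them. Camera axes: x right, y down, z forward; pixel columns grow to the right and rows downward; lengths in mm; the calibration is good to about 2 mm. A picture is of the moment at which its call begins: read the wrist's pose just before it. get_calibration takes no time and is no camera call; for the wrist camera it gives the pose at the moment of the call.
- arm.finish_job(): hands the job in, once; it reports no verdict.
The state is a dict: "t": time; "joint_positions": joint angles; "qvel": joint speeds; "effort": joint torques, N m; "tool_pos": TCP position; "tcp_rot": TCP orientation; "wrist_force": force on the tool from outside, world axes, zero at the start; "torque": the same for the moment, N m; "width": opening from 0.0 (shut) to 1.0 (fully open).
Only numpy, scipy, OpenCV 4.12 (cv2) and the standard library are available. Lean on these libraries where they do the work, as an engineer would, in place of code of your own. Each camera call takes 0.05 s, during which the arm holds its last target.

## Working session

There is one attempt and no reset: what is moved stays moved. The work goes in short steps, Python scripts to look and compute and a tool call to move; the robot and the scene stay as the last step left them, time stands still between calls to the robot, and variables do not carry over. Pictures are saved under pics/ and viewed, and the job is handed in when it is done.

Besides the shell and the picture viewer there is one more tool, called after "Request:" as name(argument=value, ...) on one line, values as JSON. jog_arm: Moves the arm, as the interface text tells. Its arguments: {"type":"object","properties":{"commands":{"type":"array","items":{"type":"number"}}},"required":["commands"]}

```bash
mkdir -p pics; ls; cat > h.py <<'E'
import numpy as np, cv2
from station import arm
def cam(n):
    c=arm.get_calibration(n); p,d=arm.camera(n)
    np.savez(f'{n}.npz',p=p,d=d,m=c['mtx'],r=c['rvec'],t=c['tvec'])
    return p,d
def load(n):
    return np.load(f'{n}.npz')
def px(n,u,v,k=1):
    f=load(n); d=f['d'][int(v)-k:int(v)+k+1,int(u)-k:int(u)+k+1]; z=np.median(d[d>0])
    R,_=cv2.Rodrigues(f['r']); 
    return R.T@(np.linalg.inv(f['m'])@[u,v,1]*z-np.ravel(f['t']))
def proj(n,P):
    f=load(n); return cv2.projectPoints(np.array(P,float).reshape(-1,3),f['r'],f['t'],f['m'],None)[0].reshape(-1,2)
def cloud(n):
    f=load(n);R,_=cv2.Rodrigues(f['r']);v,u=np.mgrid[0:400,0:640]
    rays=np.stack([u,v,np.ones_like(u)],-1)@np.linalg.inv(f['m']).T
    return (rays*f['d'][...,None]-np.ravel(f['t']))@R
def save(p,name): cv2.imwrite('pics/'+name,p[...,::-1])
E
python3 - <<'E'
from h import *
for n in ['scene','side','wrist']:
    p,d=cam(n); save(p,n+'0.png')
s=arm.get_state(); print({k:np.round(v,3).tolist() for k,v in s.items()})
E
```

```text
pics
{'t': 0.15, 'joint_positions': [-4.846, 20.117, 94.667, -0.002, 65.263, -4.849], 'qvel': [0.015, -0.056, -0.076, 0.019, 0.064, 0.003], 'effort': [0.001, -50.625, -29.15, -0.0, 0.003, -0.0], 'tool_pos': [549.778, 0.045, 238.895], 'tcp_rot': [[-0.0, 1.0, -0.001], [1.0, 0.0, 0.0], [0.0, -0.001, -1.0]], 'wrist_force': [0.655, 0.569, -0.645], 'torque': [-0.028, 0.036, -0.001], 'width': 1.0}
```

View pics/scene0.png

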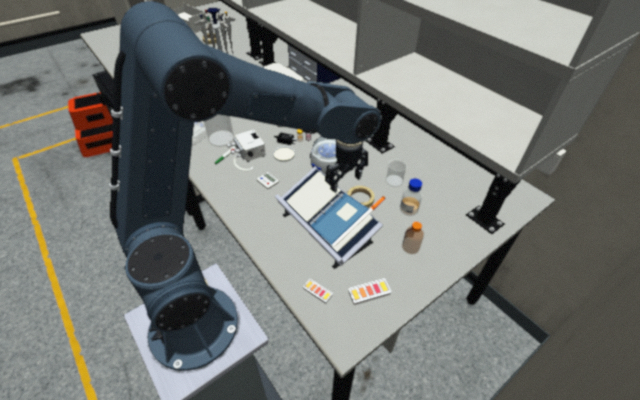

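View pics/side0.png

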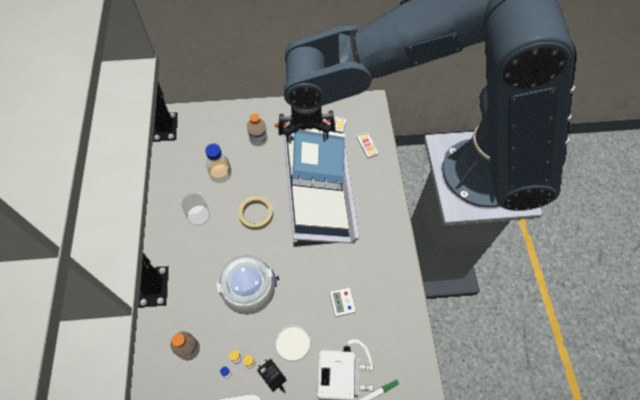

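View pics/wrist0.png

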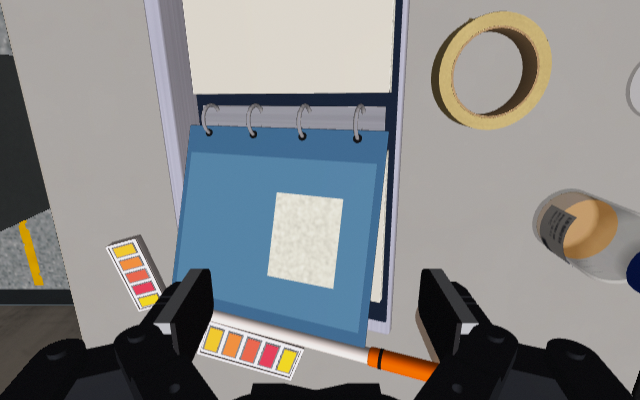

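The wrist view shows the leaf lifted on the right, with the rings along row ~120 and the orange handle at about (370–435, 355–375). The large carrier is at about (250, 347) and the small one at (135, 273).

```bash
python3 - <<'E'
from h import *
f=load('wrist'); p=f['p']
P=cloud('wrist')
for nm,pts in dict(rings=[(208,105),(253,105),(299,105),(360,106)],spine=[(215,117),(300,118),(375,118)],leafc=[(192,130),(385,135),(190,250),(370,300),(300,160)],bar=[(300,343),(340,352)],handle=[(372,356),(400,364),(430,372)],carrier=[(210,327),(302,350),(291,377),(200,350),(250,347)],small=[(135,273)],lpage=[(200,20),(380,20),(200,80),(380,80)],ledge=[(150,10),(165,90),(172,120)],top=[(402,20),(396,150),(390,320)],boardTopIn=[(393,60)]).items():
    for q in pts: print(nm,q,np.round(px('wrist',*q),1))
c=cv2.resize(p[60:400,150:480],None,fx=2.3,fy=2.3,interpolation=cv2.INTER_CUBIC)[:600]
c=cv2.resize(p[290:400,180:460],None,fx=2.8,fy=2.8,interpolation=cv2.INTER_CUBIC); save(c,'c1.png')
c=cv2.resize(p[80:160,150:430],None,fx=2.8,fy=2.8,interpolation=cv2.INTER_CUBIC); save(c,'c2.png')
E
```

```text
rings (208, 105) [466.5  65.4  88. ]
rings (253, 105) [503.7  66.3 103.2]
rings (299, 105) [537.1  66.1 101.1]
rings (360, 106) [578.1  67.3 132.2]
spine (215, 117) [467.4  55.2  74.3]
spine (300, 118) [538.7  58.8 123.5]
spine (375, 118) [589.6  58.9 123.8]
leafc (192, 130) [450.2  45.7  82.2]
leafc (385, 135) [594.1  49.5 139.4]
leafc (190, 250) [450.6 -43.2 117. ]
leafc (370, 300) [591.8 -79.5 130.6]
leafc (300, 160) [538.3  30.1 124.6]
bar (300, 343) [538.9 -85.6 172.2]
bar (340, 352) [565.2 -83.8 182.7]
handle (372, 356) [584.5 -80.  190.5]
handle (400, 364) [600.6 -80.4 196.8]
handle (430, 372) [616.7 -80.  203.5]
carrier (210, 327) [ 424.7 -191.5   17.5]
carrier (302, 350) [ 532.8 -223.    19. ]
carrier (291, 377) [ 518.8 -263.3   19.2]
carrier (200, 350) [ 409.8 -224.1   17.9]
carrier (250, 347) [ 470.4 -219.5   18. ]
small (135, 273) [ 345.  -122.5   13. ]
lpage (200, 20) [463.9 125.6  79.8]
lpage (380, 20) [588.6 117.9 130.4]
lpage (200, 80) [459.1  83.7  78. ]
lpage (380, 80) [590.4  83.3 131.1]
ledge (150, 10) [431.2 130.9  87.7]
ledge (165, 90) [435.3  76.4  88.9]
ledge (172, 120) [437.8  54.2  88.8]
top (402, 20) [603.2 118.8 124.9]
top (396, 150) [605.3  37.1 124.2]
top (390, 320) [ 610.5 -103.7  122.7]
boardTopIn (393, 60) [598.9  95.4 126. ]
```

View pics/c1.png

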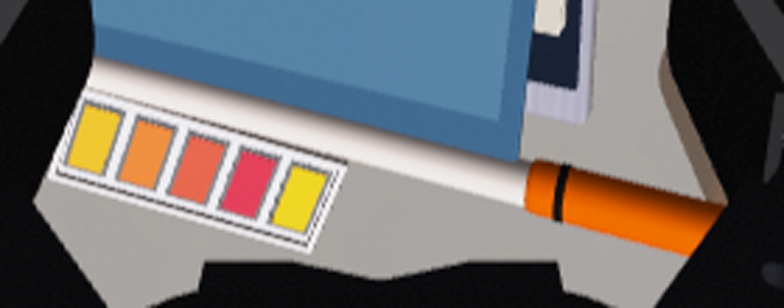

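View pics/c2.png

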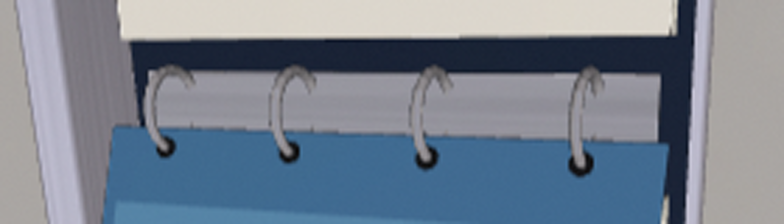

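```bash
python3 - <<'E'
from h import *
f=load('wrist'); p=f['p'].astype(int); P=cloud('wrist'); d=f['d']
def fit(m):
    X=P[m&(d>0)]
    for _ in range(4):
        c=X.mean(0);u,s,v=np.linalg.svd(X-c,full_matrices=False);n=v[2]*np.sign(v[2][2]);r=(X-c)@n
        X=X[abs(r)<max(1.5,2*np.median(abs(r)))]
    return c,n,len(X),r.std()
def poly(*q):
    m=np.zeros((400,640),np.uint8); cv2.fillPoly(m,[np.array(q)],1); return m>0
pg=poly((195,3),(385,3),(385,88),(200,88)); lf=poly((195,135),(380,140),(362,320),(225,308),(215,270),(182,265))
for nm,m in (('page',pg),('leaf',lf)):
    c,n,k,r=fit(m); print(nm,c.round(1),n.round(4),k,r.round(2),'tilt',np.degrees(np.arccos(n[2])).round(2),'az',np.degrees(np.arctan2(n[1],n[0])).round(2))
    if nm=='page': cp,npg=c,n
    else: cl,nl=c,n
ax=np.cross(npg,nl); ax/=np.linalg.norm(ax); ax*=np.sign(ax[0]); print('axis',ax.round(4),'angle',np.degrees(np.arccos(npg@nl)))
print('elev',np.degrees(np.arcsin(ax[2])),'yaw',np.degrees(np.arctan2(ax[1],ax[0])))
# orange handle, white bar, carrier
O=(p[...,0]>180)&(p[...,1]>60)&(p[...,1]<150)&(p[...,2]<60); O&=poly((365,340),(440,360),(440,385),(365,375))
X=P[O&(d>0)]; print('handle',X.shape,X.mean(0).round(1),X.min(0).round(1),X.max(0).round(1))
import numpy.linalg as L
X=X[abs((X-np.median(X,0))@nl)<8]
c=X.mean(0);print(L.svd(X-c,full_matrices=False)[2][0].round(3))
# carrier top
C=poly((205,320),(306,346),(294,382),(195,352))&(d>0)&(P[...,2]>14)&(P[...,2]<24)
C=poly((195,330),(340,340),(300,390),(190,365))&(d>0)&(P[...,2]>14)&(P[...,2]<24)
X=P[C]; print(X.shape,X[:,2].mean()); print(cv2.minAreaRect(X[:,:2].astype(np.float32)))
E
```

```text
page [530.2 105.5 106.7] [-0.3737 -0.0073  0.9275] 15757 0.61 tilt 21.95 az -178.89
leaf [524.2 -11.7 134.8] [-0.3567  0.3387  0.8707] 30474 0.59 tilt 29.46 az 136.49
axis [0.9274 0.016  0.3738] angle 20.21372252152051
elev 21.947982846777197 yaw 0.9863937267577388
handle (759, 3) [600.3 -82.  197.6] [575.1 -88.2 188.4] [618.8  18.7 308.3]
[0.926 0.02  0.376]
(3220, 3) 17.64664673278923
((470.2569580078125, -223.42398071289062), (51.86794662475586, 120.10130310058594), 70.3003921508789)
```

Request:
jog_arm(commands=[0,-20,15,-10,0.13,0,-40,30,-10,0.26,0,-60,45,-10,0.39,0,-81,60,-10,0.52,0,-81,60,-10,0.65,0,-81,60,-10,0.78,0,-81,60,-10,0.91,0,-81,60,-10,1.04,0,-81,60,-10,1.17,0,-81,60,-10,1.3,0,-81,60,-10,1.43,0,-81,60,-10,1.553,0,-81,60,-10,1.553,0,-81,60,-10,1.553])

```text
t: 1.55
tool_pos: [609.7, -81.0, 248.7]
tcp_rot: [[1.0, 0.021, -0.001], [0.021, -1.0, 0.0], [-0.001, -0.0, -1.0]]
wrist_force: [0.2, 0.1, 0.6]
width: 0.999
```

```bash
python3 - <<'E'
from h import *
for n in ['wrist','scene']:
    p,d=cam(n); save(p,n+'1.png')
s=arm.get_state(); print({k:np.round(v,3).tolist() for k,v in s.items()})
E
```

```text
{'t': 1.65, 'joint_positions': [-11.896, 26.419, 83.796, -0.006, 69.846, 76.931], 'qvel': [0.034, 0.022, -0.104, 0.029, 0.049, 0.689], 'effort': [-0.001, -58.132, -30.382, -0.0, 0.004, -0.019], 'tool_pos': [609.72, -80.947, 248.734], 'tcp_rot': [[1.0, 0.021, -0.001], [0.021, -1.0, 0.0], [-0.001, -0.0, -1.0]], 'wrist_force': [0.621, 0.377, -0.223], 'torque': [0.074, -0.023, 0.018], 'width': 0.999}
```

View pics/wrist1.png

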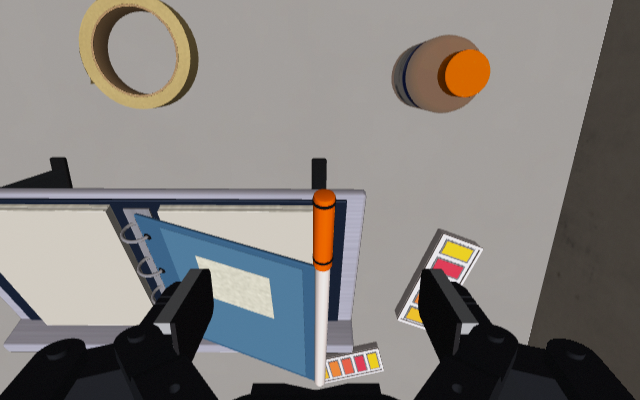

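View pics/scene1.png

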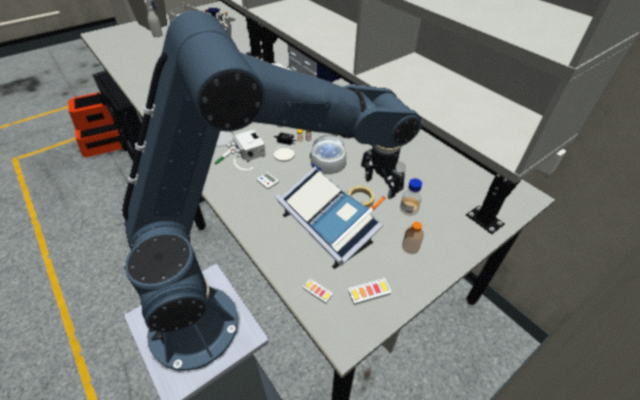

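```bash
python3 - <<'E'
from h import *
f=load('wrist');p=f['p'].astype(int);P=cloud('wrist');d=f['d']
for q in [(323,200),(323,230),(321,262),(320,300),(460,75),(440,285),(132,160),(360,15)]: print(q,px('wrist',*q).round(1))
X=np.array([px('wrist',u,v) for u,v in [(323,v) for v in range(205,260,3)]]);print(np.polyfit(X[:,0],X[:,1],1),np.polyfit(X[:,0],X[:,2],1),X.mean(0))
for v in (210,240): print(v,[ (u,P[v,u].round(1).tolist()) for u in range(308,340,3)])
R,_=cv2.Rodrigues(f['r']);print('campos',(-R.T@f['t'].ravel()).round(1))
# carrier top
m=np.zeros((400,640),np.uint8);cv2.fillPoly(m,[np.array([(440,228),(485,245),(430,335),(390,320)])],1)
C=(m>0)&(d>0)&(P[...,2]>14)&(P[...,2]<24)&(p.sum(-1)>250);X=P[C];print(len(X),cv2.minAreaRect(X[:,:2].astype(np.float32)),np.median(X[:,2]))
E
```

```text
(323, 200) [633.5 -82.9 210.9]
(323, 230) [614.2 -83.6 203.9]
(321, 262) [589.7 -83.3 194. ]
(320, 300) [553.  -83.8 177.7]
(460, 75) [ 696.5 -176.8  122. ]
(440, 285) [ 621.7 -124.1  270. ]
(132, 160) [ 6.055e+02  1.191e+02 -3.000e-01]
(360, 15) [ 7.518e+02 -1.192e+02 -5.000e-01]
[ 3.59058833e-02 -1.05666264e+02] [  0.40659875 -45.9330367 ] [612.25085559 -83.68285664 203.00739598]
210 [(308, [599.5, -74.3, 131.7]), (311, [599.8, -76.5, 132.2]), (314, [626.0, -78.5, 205.2]), (317, [626.9, -80.1, 207.5]), (320, [627.7, -81.6, 209.7]), (323, [627.9, -83.1, 210.2]), (326, [627.5, -84.7, 209.0]), (329, [627.4, -86.2, 208.5]), (332, [627.0, -87.9, 207.2]), (335, [597.4, -94.8, 124.4]), (338, [597.1, -97.2, 123.4])]
240 [(308, [570.2, -74.5, 120.6]), (311, [570.6, -76.9, 121.5]), (314, [605.0, -78.9, 196.8]), (317, [606.2, -80.6, 199.4]), (320, [607.5, -82.2, 202.3]), (323, [607.2, -83.9, 201.3]), (326, [607.3, -85.5, 201.7]), (329, [606.1, -87.3, 198.8]), (332, [605.3, -89.1, 197.0]), (335, [566.0, -96.7, 110.5]), (338, [565.8, -99.2, 109.8])]
campos [689.7 -78.  382.8]
2321 ((470.8420104980469, -224.0533905029297), (51.076622009277344, 120.4211654663086), 70.06158447265625) 17.79093632942985
```

Request:
jog_arm(commands=[0,1,2.5,30,0,0,1,2.5,50,0,0,1,2.5,63,0,0,1,2.5,63,0,0,1,2.5,63,0,255,1,2.5,63,0,255,1,2.5,63,0,255,1,2.5,63,0,255,1,2.5,63,0,255,1,2.5,63,0,255,1,2.5,63,0,255,1,2.5,63,0,255,1,2.5,63,0,255,1,2.5,63,0])

```text
t: 3.05
tool_pos: [610.8, -84.9, 186.3]
tcp_rot: [[1.0, 0.02, -0.0], [0.02, -1.0, -0.002], [-0.0, 0.002, -1.0]]
wrist_force: [-1.6, -8.7, 2.7]
width: 0.119
```

```bash
python3 - <<'E'
from h import *
for n in ['wrist']:
    p,d=cam(n); save(p,n+'2.png')
s=arm.get_state(); print({k:np.round(v,3).tolist() for k,v in s.items() if k!='effort'})
T=s['tcp_rot'];t0=s['tool_pos']
y=np.radians(1.0);c,si=np.cos(np.radians(22)),np.sin(np.radians(22))
Y=np.array([-np.sin(y),np.cos(y),0]);N=np.array([-si*np.cos(y),-si*np.sin(y),c])
g0=t0+np.array([0,0,11])
a0=np.radians(20.2)
o=lambda a:150*(-Y*np.cos(a)+N*np.sin(a))
for a in np.arange(20,181,8): 
    print(a,(np.array(T).T@(o(np.radians(a))-o(a0))).round(1))
print('end abs',t0+o(np.pi)-o(a0))
E
```

```text
{'t': 3.1, 'joint_positions': [-12.182, 30.133, 87.175, -0.155, 62.687, 76.721], 'qvel': [-0.005, 0.022, 0.023, -0.044, -0.04, 0.005], 'tool_pos': [610.825, -84.921, 186.238], 'tcp_rot': [[1.0, 0.02, -0.0], [0.02, -1.0, -0.002], [-0.0, 0.002, -1.0]], 'wrist_force': [-1.709, -8.988, 2.559], 'torque': [-1.446, 0.195, -0.052], 'width': 0.122}
20 [0.2 0.2 0.5]
28 [ -7.   -8.3 -17.3]
36 [-13.6 -19.4 -33.8]
44 [-19.6 -32.8 -48.7]
52 [-24.8 -48.4 -61.7]
60 [-29.1 -65.7 -72.6]
68 [-32.5 -84.5 -81.1]
76 [ -34.9 -104.4  -87.2]
84 [ -36.2 -125.   -90.6]
92 [ -36.4 -145.9  -91.3]
100 [ -35.5 -166.7  -89.3]
108 [ -33.5 -187.   -84.7]
116 [ -30.5 -206.4  -77.5]
124 [ -26.6 -224.6  -67.8]
132 [ -21.7 -241.1  -55.9]
140 [ -16.  -255.6  -42. ]
148 [  -9.6 -267.9  -26.3]
156 [  -2.6 -277.8   -9.2]
164 [   4.8 -285.     9. ]
172 [  12.4 -289.3   28. ]
180 [  20.3 -290.8   47.3]
end abs [625.14981169 206.14772163 138.21455538]
```

View pics/wrist2.png

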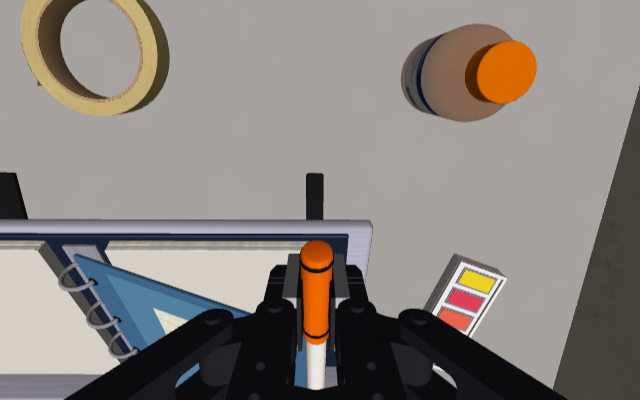

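Request:
jog_arm(commands=[255,-3.5,-4,-8.5,0,255,-7,-8.3,-17.3,0,255,-10.3,-13.8,-25.6,0,255,-13.6,-19.4,-33.8,0,255,-16.6,-26,-41.4,0,255,-19.6,-32.8,-48.7,0,255,-22.2,-40.5,-55.4,0,255,-24.8,-48.4,-61.7,0,255,-27,-57,-67.4,0,255,-29.1,-65.7,-72.6,0,255,-30.9,-75,-77,0,255,-32.5,-84.5,-81.1,0,255,-33.8,-94.4,-84.4,0,255,-34.9,-104.4,-87.2,0,255,-35.6,-114.6,-89.1,0,255,-36.2,-125,-90.6,0,255,-36.4,-135.4,-91.2,0,255,-36.4,-145.9,-91.3,0,255,-36.4,-145.9,-91.3,0])

```text
t: 5.0
tool_pos: [571.0, 62.2, 278.4]
tcp_rot: [[1.0, 0.022, -0.0], [0.022, -1.0, -0.001], [-0.0, 0.001, -1.0]]
wrist_force: [-7.7, 2.0, 10.1]
width: 0.117
```

```bash
python3 - <<'E'
from h import *
for n in ['wrist']:
    p,d=cam(n); save(p,n+'3.png')
s=arm.get_state(); print({k:np.round(v,3).tolist() for k,v in s.items() if k!='effort'})
T=np.array(s['tcp_rot']);t0=np.array(s['tool_pos'])
y=np.radians(1.0);c,si=np.cos(np.radians(22)),np.sin(np.radians(22))
Y=np.array([-np.sin(y),np.cos(y),0]);N=np.array([-si*np.cos(y),-si*np.sin(y),c])
o=lambda a:150*(-Y*np.cos(a)+N*np.sin(a))
S=np.array([610.8,-84.9,186.2])-o(np.radians(20.2))
v=t0-S; print('angle now',np.degrees(np.arctan2(v@N,-(v@Y))),np.linalg.norm([v@N,v@Y]))
for a in list(np.arange(96,181,4)): 
    print(a,(T.T@(S+o(np.radians(a))-t0)).round(1))
E
```

```text
{'t': 5.05, 'joint_positions': [1.58, 20.58, 88.218, -0.063, 71.233, 90.37], 'qvel': [-0.365, 0.007, -0.046, 0.268, 0.112, -0.21], 'tool_pos': [570.993, 61.994, 278.398], 'tcp_rot': [[1.0, 0.021, -0.001], [0.021, -1.0, -0.001], [-0.001, 0.001, -1.0]], 'wrist_force': [-7.283, 1.639, 11.108], 'torque': [0.276, 1.143, -0.028], 'width': 0.115}
angle now 92.57173108345039 151.38087355380534
96 [ 0.8 -8.9  1.9]
100 [  1.4 -19.3   3.2]
104 [  2.2 -29.5   5.2]
108 [  3.4 -39.6   7.9]
112 [  4.7 -49.4  11.2]
116 [  6.4 -59.   15.2]
120 [  8.3 -68.2  19.7]
124 [ 10.4 -77.1  24.8]
128 [ 12.7 -85.5  30.5]
132 [ 15.3 -93.6  36.8]
136 [  18.  -101.1   43.5]
140 [  21.  -108.1   50.7]
144 [  24.1 -114.5   58.3]
148 [  27.4 -120.4   66.4]
152 [  30.8 -125.6   74.8]
156 [  34.4 -130.2   83.5]
160 [  38.  -134.1   92.5]
164 [  41.8 -137.3  101.7]
168 [  45.6 -139.9  111.1]
172 [  49.5 -141.7  120.7]
176 [  53.4 -142.8  130.3]
180 [  57.3 -143.1  140. ]
```

View pics/wrist3.png

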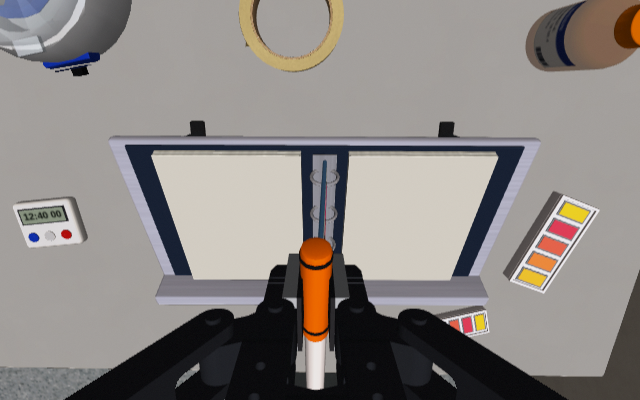

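Request:
jog_arm(commands=[255,0.3,-8.9,0.7,0,255,1,-19.3,2,0,255,1.8,-29.5,4,0,255,3,-39.6,6.8,0,255,4.4,-49.4,10,0,255,6,-59,14,0,255,8,-68.2,18.7,0,255,10,-77.1,23.8,0,255,12.5,-85.5,29.5,0,255,15,-93.6,35.8,0,255,18,-101.1,42.5,0,255,21,-108,49.7,0,255,24,-114.5,57.5,0,255,27,-120.4,65.5,0,255,31,-125.6,74,0,255,34.4,-130.2,83,0,255,38,-134.1,92,0,255,41.8,-137.3,101,0,255,41.8,-137.3,101,0])

```text
t: 6.95
tool_pos: [610.4, 200.1, 175.9]
tcp_rot: [[1.0, 0.021, -0.0], [0.021, -1.0, -0.001], [-0.0, 0.001, -1.0]]
wrist_force: [4.0, -2.4, 2.0]
width: 0.117
```

```bash
python3 - <<'E'
from h import *
for n in ['wrist']:
    p,d=cam(n); save(p,n+'4.png')
s=arm.get_state(); print({k:np.round(v,3).tolist() for k,v in s.items() if k!='effort'})
T=np.array(s['tcp_rot']);t0=np.array(s['tool_pos'])
y=np.radians(1.0);c,si=np.cos(np.radians(22)),np.sin(np.radians(22))
Y=np.array([-np.sin(y),np.cos(y),0]);N=np.array([-si*np.cos(y),-si*np.sin(y),c])
o=lambda a:150*(-Y*np.cos(a)+N*np.sin(a))
S=np.array([610.8,-84.9,186.2])-o(np.radians(20.2))
v=t0-S; print('angle now',np.degrees(np.arctan2(v@N,-(v@Y))),np.linalg.norm([v@N,v@Y]))
for a in list(np.arange(164,185,4)): 
    print(a,(T.T@(S+o(np.radians(a))-t0)).round(1))
E
```

```text
{'t': 7.0, 'joint_positions': [14.018, 33.315, 83.326, -0.082, 63.418, 102.833], 'qvel': [-0.099, -0.867, 0.228, -0.095, 0.621, -0.055], 'tool_pos': [610.194, 199.929, 176.331], 'tcp_rot': [[1.0, 0.021, -0.001], [0.021, -1.0, -0.001], [-0.001, 0.001, -1.0]], 'wrist_force': [2.991, -2.033, 1.915], 'torque': [-0.815, -0.483, -0.142], 'width': 0.113}
angle now 164.105993096146 149.74698604762696
164 [-0.4 -0.2 -0.2]
168 [ 3.4 -2.7  9.2]
172 [ 7.2 -4.5 18.8]
176 [11.2 -5.6 28.4]
180 [15.1 -6.  38.1]
184 [19.  -5.6 47.8]
```

View pics/wrist4.png

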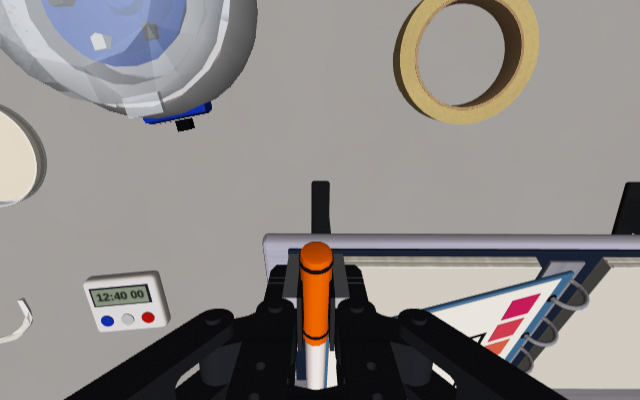

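Request:
jog_arm(commands=[255,1.7,-1.2,5,0,255,3.5,-2.5,9.5,0,255,5.3,-3.5,14,0,255,7.2,-4.5,18.8,0,255,9.2,-5,23.5,0,255,11.2,-5.5,28.4,0,255,13,-5.8,33,0,255,14,-6,36,0,255,15,-6,38.5,0,255,15,-6,38.5,0])

```text
t: 8.0
tool_pos: [625.5, 206.0, 138.0]
tcp_rot: [[1.0, 0.021, 0.0], [0.021, -1.0, -0.002], [0.0, 0.002, -1.0]]
wrist_force: [3.8, -3.5, 5.3]
width: 0.114
```

```bash
python3 - <<'E'
from h import *
for n in ['wrist']:
    p,d=cam(n); save(p,n+'5.png')
s=arm.get_state(); print({k:np.round(v,3).tolist() for k,v in s.items() if k!='effort'})
E
```

```text
{'t': 8.05, 'joint_positions': [14.223, 37.4, 82.093, -0.106, 60.517, 103.05], 'qvel': [0.013, -0.058, 0.059, -0.003, -0.238, -0.008], 'tool_pos': [625.498, 206.091, 137.961], 'tcp_rot': [[1.0, 0.021, 0.0], [0.021, -1.0, -0.002], [0.0, 0.002, -1.0]], 'wrist_force': [2.986, -3.293, 4.773], 'torque': [-0.85, -0.508, -0.008], 'width': 0.113}
```

View pics/wrist5.png

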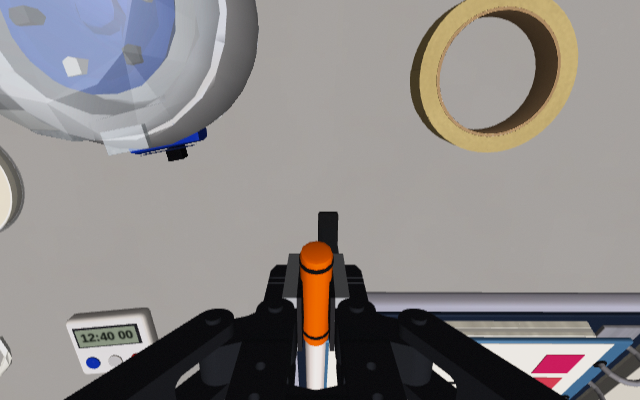

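Nearly flat, with 5 N upward on the tool. I'll press a little further down.

Request:
jog_arm(commands=[255,0.5,0,2,0,255,1,0,4,0,255,1,0,4,0,255,1,0,4,0])

```text
t: 8.45
tool_pos: [626.0, 206.1, 137.1]
tcp_rot: [[1.0, 0.022, -0.0], [0.022, -1.0, -0.002], [-0.001, 0.002, -1.0]]
wrist_force: [-15.4, -7.6, 33.7]
width: 0.114
```

Request:
jog_arm(commands=[255,0,0,1,0,0,0,0,0,0,0,0,0,0,0,0,0,0,0,0,0,0,0,0,0,0,0,0,0,0,0,0,0,-10,0,0,0,0,-40,0,0,0,0,-80,0,0,0,0,-120,0,0,-20,20,-150,0,0,-50,50,-150,0,0,-80,80,-150,0,0,-80,100,-150,0])

```text
t: 9.85
tool_pos: [545.5, 103.4, 288.5]
tcp_rot: [[1.0, 0.022, -0.0], [0.022, -1.0, -0.002], [-0.0, 0.002, -1.0]]
wrist_force: [0.8, 0.9, 0.4]
width: 0.996
```

```bash
python3 - <<'E'
from h import *
for n in ['wrist']:
    p,d=cam(n); save(p,n+'6.png')
s=arm.get_state(); print({k:np.round(v,3).tolist() for k,v in s.items() if k!='effort'})
E
```

```text
{'t': 9.9, 'joint_positions': [5.773, 18.13, 90.186, -0.163, 71.659, 94.659], 'qvel': [2.362, 2.359, -3.367, 0.441, 0.272, 3.804], 'tool_pos': [547.157, 101.352, 288.689], 'tcp_rot': [[1.0, 0.02, 0.001], [0.02, -1.0, -0.003], [0.001, 0.003, -1.0]], 'wrist_force': [1.097, -2.192, 1.256], 'torque': [-0.024, -0.133, -0.025], 'width': 1.003}
```

View pics/wrist6.png

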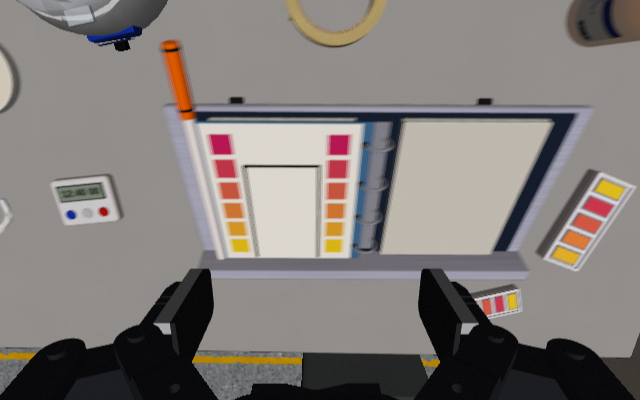

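```bash
python3 - <<'E'
from h import *
p,d=cam('wrist'); save(cv2.resize(p[90:300,130:420],None,fx=2.7,fy=2.7,interpolation=cv2.INTER_CUBIC),'c7.png')
P=cloud('wrist')
def poly(*q):
    m=np.zeros((400,640),np.uint8); cv2.fillPoly(m,[np.array(q)],1); return m>0
def fit(m):
    X=P[m&(d>0)]
    for _ in range(4):
        c=X.mean(0);u,s,v=np.linalg.svd(X-c,full_matrices=False);n=v[2]*np.sign(v[2][2]);r=(X-c)@n
        X=X[abs(r)<max(1.5,2*np.median(abs(r)))]
    return c,n,len(X),r.std()
cl,nl,_,r=fit(poly((205,128),(355,128),(350,250),(225,250)));print(cl,nl,r)
cp,np_,_,r=fit(poly((408,128),(545,128),(490,245),(390,245)));print(cp,np_,r, np.degrees(np.arccos(nl@np_)))
print(np.degrees(np.arctan2(-nl[1],-nl[0])))
E
```

```text
[534.94085302 130.44669275 113.40814835] [-0.37377373 -0.00735082  0.92749079] 0.5612290918875892
[540.58152315 -27.10456878 109.80023793] [-0.3736732  -0.00743614  0.92753062] 0.5555936418946366 0.007891774026927282
1.1266617302536266
```

View pics/c7.png

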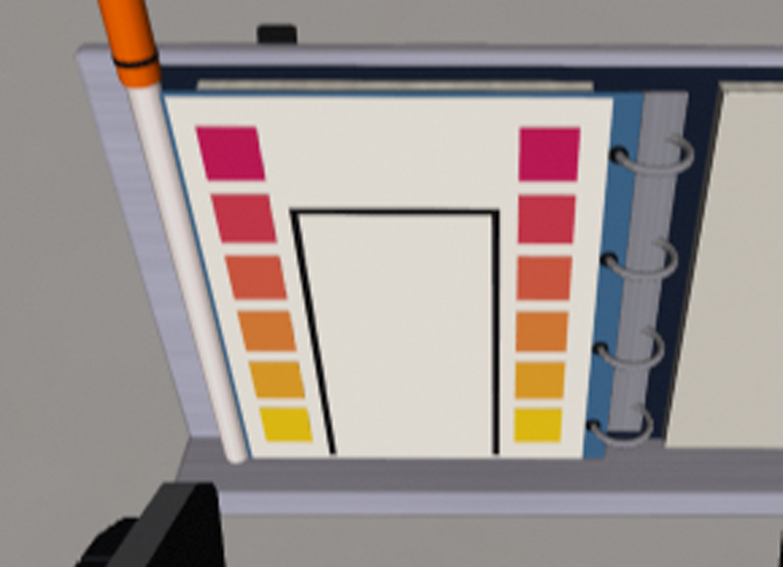

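```bash
python3 - <<'E'
from h import *
f=load('wrist');R,_=cv2.Rodrigues(f['r']);o=-R.T@f['t'].ravel();K=np.linalg.inv(f['m'])
n=np.array([-.3737,-.0074,.9275]);n/=np.linalg.norm(n);c0=np.array([534.94,130.45,113.41])
y=np.radians(1.1);X=np.array([np.cos(y)*np.cos(np.radians(22)),np.sin(y)*np.cos(np.radians(22)),np.sin(np.radians(22))]);Y=np.array([-np.sin(y),np.cos(y),0])
def hit(u,v,off=0):
    u=u/2.7+130-.3;v=v/2.7+90-.3
    r=R.T@(K@[u,v,1]);return o+r*((c0+n*off-o)@n)/(r@n)
H=np.array([523.6,55.8,106.0])
for nm,q,off in [('LT',(295,212),0),('LB',(333,453),0),('RT',(496,212),0),('RB',(497,453),0),('edgeL',(260,458),0),('edgeR',(580,458),0),('ledgeTopL',(220,491),15),('ledgeTopR',(700,493),15),('leaftop',(400,95),0)]:
    w=hit(*q,off);print(nm,w.round(1),'up,left,n rel H',((w-H)@X).round(1),((w-H)@Y).round(1),((w-H)@n).round(1))
print('carrier')
# bottom measure of carrier from this view
P=cloud('wrist');d=f['d'];p=f['p'].astype(int)
m=np.zeros((400,640),np.uint8);cv2.fillPoly(m,[np.array([(602,165),(640,185),(580,278),(538,260)])],1)
C=(m>0)&(d>0)&(P[...,2]>14)&(P[...,2]<24);Z=P[C];print(len(Z),cv2.minAreaRect(Z[:,:2].astype(np.float32)),np.median(Z[:,2]))
E
```

```text
LT [556.3 167.9 122.3] up,left,n rel H 38.5 111.4 2.1
LB [449.6 166.4  79.3] up,left,n rel H -76.6 112.0 2.1
RT [557.6 104.2 122.3] up,left,n rel H 38.5 47.8 2.1
RB [450.9 102.   79.3] up,left,n rel H -76.6 47.6 2.1
edgeL [446.3 195.5  78.2] up,left,n rel H -79.6 141.2 2.1
edgeR [448.7  69.1  78.2] up,left,n rel H -79.6 14.8 2.1
ledgeTopL [438.8 208.2  91.5] up,left,n rel H -81.3 154.0 17.1
ledgeTopR [441.2  23.5  91. ] up,left,n rel H -82.6 -30.7 17.1
leaftop [595.2 132.7 137.7] up,left,n rel H 79.6 75.5 2.1
carrier
3782 ((470.42523193359375, -224.60565185546875), (53.663333892822266, 120.10669708251953), 69.9983901977539) 17.711814879401402
```

```bash
cat > to.py <<'E'
import sys
from h import *
s=arm.get_state(); T=np.array(s['tcp_rot']);t0=np.array(s['tool_pos'])
print(s['t'],t0.round(1),'yaw',np.degrees(np.arctan2(T[1,0],T[0,0])).round(2),np.round(s['wrist_force'],1),s['width'], s['joint_positions'][5])
t=np.array([float(a) for a in sys.argv[1:4]]); print((T.T@(t-t0)).round(1))
E
python3 to.py 470.5 -224.3 150
```

```text
9.95 [547.9 102.8 288.6] yaw 1.12 [-0.1 -0.2  0.6] 0.9975146723080952 94.82001457239821
[-84.  325.3 139.2]
```

Request:
jog_arm(commands=[0,-10,40,0,0.05,0,-20,80,0,0.1,0,-30,120,0,0.15,0,-40,160,10,0.2,0,-50,200,25,0.25,0,-60,240,50,0.3,0,-70,280,80,0.34,0,-80,310,110,0.367,0,-84,325.3,139,0.367,0,-84,325.3,139,0.367,0,-84,325.3,139,0.367])

```text
t: 11.05
tool_pos: [471.1, -224.0, 150.7]
tcp_rot: [[0.94, -0.341, 0.001], [-0.341, -0.94, -0.002], [0.002, 0.001, -1.0]]
wrist_force: [0.7, -0.2, 0.6]
width: 0.996
```

```bash
python3 to.py 470.5 -224.3 13; python3 - <<'E'
from h import *
p,d=cam('wrist');save(p,'wrist8.png')
E
```

```text
11.05 [ 471.1 -224.   150.7] yaw -19.92 [ 0.7 -0.2  0.6] 0.9958744258859519 79.44471040140272
[ -0.7   0.4 137.7]
```

View pics/wrist8.png

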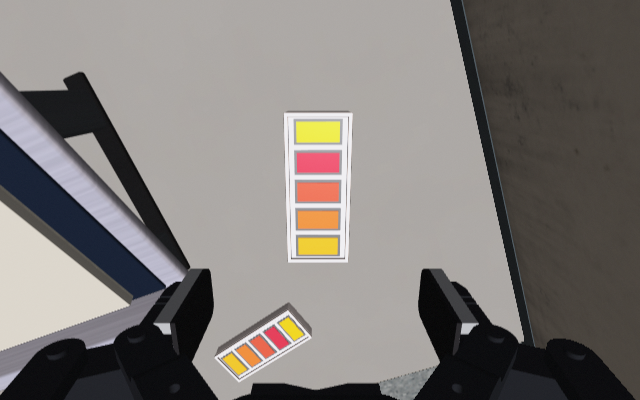

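Request:
jog_arm(commands=[0,-0.7,0.4,40,0,0,-0.7,0.4,80,0,0,-0.7,0.4,115,0,0,-0.7,0.4,130,0,0,-0.7,0.4,137.5,0,0,-0.7,0.4,137.5,0,0,-0.7,0.4,137.5,0])

```text
t: 11.8
tool_pos: [472.1, -224.6, 15.4]
tcp_rot: [[0.941, -0.34, 0.004], [-0.34, -0.941, -0.004], [0.005, 0.002, -1.0]]
wrist_force: [0.7, 0.6, 0.5]
width: 1.001
```

Request:
jog_arm(commands=[60,0,0,0,0,120,0,0,0,0,255,0,0,0,0,255,0,0,0,0,255,0,0,0,0,255,0,0,0,0,255,0,0,0,0])

```text
t: 12.5
tool_pos: [472.6, -224.9, 16.6]
tcp_rot: [[0.94, -0.34, 0.006], [-0.34, -0.941, -0.004], [0.007, 0.002, -1.0]]
wrist_force: [-1.9, 1.5, 11.2]
width: 0.563
```

```bash
python3 to.py 470.5 -224.3 13; python3 - <<'E'
from h import *
p,d=cam('wrist');save(p,'wrist9.png')
E
```

```text
12.5 [ 472.6 -224.9   16.6] yaw -19.86 [-1.9  1.5 11.2] 0.5634305128594216 79.40923252499091
[-2.2  0.1  3.6]
```

View pics/wrist9.png

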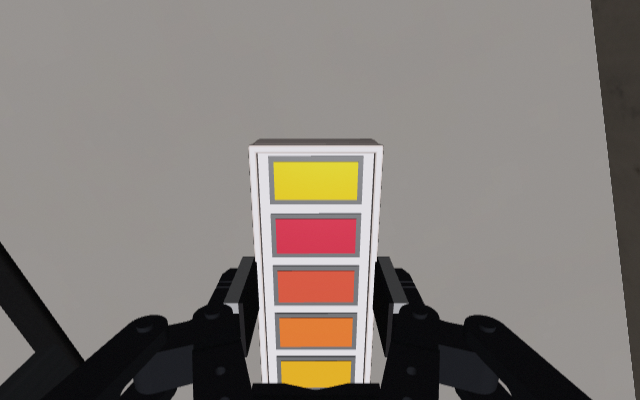

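Request:
jog_arm(commands=[60,0,0,0,0,60,-1,0,0,0,60,-2,0,2,0,60,-2,0,5,0,60,-2,0,7,0,60,-2,0,7,0,60,-2,0,7,0,255,-2,0,7,0,255,-2,0,7,0,255,-2,0,7,0,255,-2,0,7,0,255,-2,0,7,0])

```text
t: 13.75
tool_pos: [470.9, -224.4, 9.9]
tcp_rot: [[0.94, -0.34, 0.006], [-0.34, -0.941, -0.005], [0.007, 0.002, -1.0]]
wrist_force: [-1.1, 1.2, 5.1]
width: 0.569
```

```bash
python3 to.py 470.5 -224.3 260
```

```text
13.75 [ 470.9 -224.4    9.9] yaw -19.86 [-1.1  1.2  5.1] 0.5693211007566025 79.36994460170976
[   1.4    0.7 -250.1]
```

Request:
jog_arm(commands=[255,0,0,-10,0,255,0,0,-30,0,255,0,0,-60,0,255,0,0,-100,0,255,0,0,-140,0,255,0,0,-180,0,255,0,0,-215,0,255,0,0,-235,0,255,0,0,-235,0])

```text
t: 14.65
tool_pos: [470.3, -223.7, 248.1]
tcp_rot: [[0.94, -0.34, 0.011], [-0.34, -0.941, -0.007], [0.013, 0.003, -1.0]]
wrist_force: [0.7, 0.5, -1.6]
width: 0.57
```

```bash
python3 to.py 497.3 135.1 245;python3 - <<'E'
from h import *
p,d=cam('wrist');save(p,'wrist10.png')
E
```

```text
14.65 [ 470.3 -223.7  248.1] yaw -19.86 [ 0.7  0.5 -1.6] 0.5699001093517635 79.34556111718527
[ -96.5 -346.7    0.7]
```

View pics/wrist10.png

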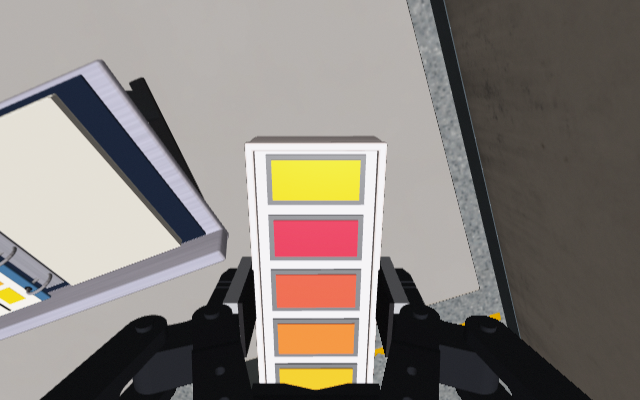

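Request:
jog_arm(commands=[255,-5,-18,0,-0.03,255,-14,-52,0,-0.06,255,-25,-90,0,-0.1,255,-36,-130,0,-0.14,255,-47,-170,0,-0.18,255,-58,-210,0,-0.22,255,-69,-250,0,-0.26,255,-80,-288,0,-0.3,255,-90,-322,0,-0.34,255,-95,-340,0,-0.367,255,-96.5,-346.7,1,-0.367,255,-96.5,-346.7,1,-0.367,255,-96.5,-346.7,1,-0.367])

```text
t: 16.0
tool_pos: [496.4, 134.6, 242.4]
tcp_rot: [[1.0, 0.019, 0.007], [0.019, -1.0, -0.006], [0.007, 0.006, -1.0]]
wrist_force: [-1.0, -0.0, -0.6]
width: 0.569
```

```bash
python3 to.py 497.3 135.1 145;python3 - <<'E'
from h import *
p,d=cam('wrist');save(p,'wrist11.png')
E
```

```text
16.0 [496.4 134.6 242.4] yaw 1.11 [-1.  -0.  -0.6] 0.5692560604741277 99.29985079480309
[ 0.3 -1.1 97.4]
```

View pics/wrist11.png

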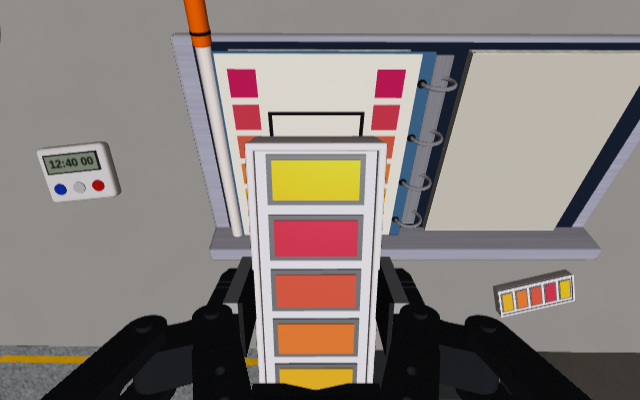

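Request:
jog_arm(commands=[255,0.7,-0.6,25,0,255,0.7,-0.6,50,0,255,0.7,-0.6,75,0,255,0.7,-0.6,90,0,255,0.7,-0.6,97,0,255,0.7,-0.6,97,0,255,0.7,-0.6,97,0])

```text
t: 16.75
tool_pos: [498.3, 134.2, 146.4]
tcp_rot: [[1.0, 0.018, 0.008], [0.018, -1.0, -0.006], [0.008, 0.006, -1.0]]
wrist_force: [0.0, -0.4, -1.4]
width: 0.566
```

```bash
python3 to.py 497.3 135.1 109.5;python3 - <<'E'
from h import *
p,d=cam('wrist');save(p,'wrist12.png')
E
```

```text
16.75 [498.3 134.2 146.4] yaw 1.05 [ 0.  -0.4 -1.4] 0.5662617213971995 99.39684664624849
[-1.3 -1.1 36.9]
```

View pics/wrist12.png

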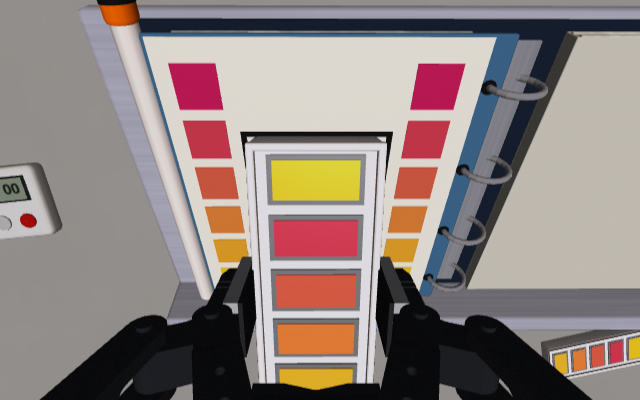

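Request:
jog_arm(commands=[255,-1,-0.5,4,0,255,-1,-0.5,8,0,255,-1,-0.5,11,0,255,-1,-0.5,14,0,255,-1,-0.5,16,0,255,-1,-0.5,18,0])

```text
t: 17.4
tool_pos: [497.1, 134.8, 128.8]
tcp_rot: [[1.0, 0.019, 0.008], [0.019, -1.0, -0.006], [0.007, 0.006, -1.0]]
wrist_force: [-9.2, -0.1, 9.5]
width: 0.566
```

Request:
jog_arm(commands=[255,0,0,2,0,255,0,0,4,0,255,0,0,6,0,255,0,0,6,0])

```text
t: 17.8
tool_pos: [496.0, 134.7, 122.8]
tcp_rot: [[1.0, 0.019, 0.005], [0.019, -1.0, -0.006], [0.005, 0.006, -1.0]]
wrist_force: [-9.0, -1.1, 8.8]
width: 0.568
```

Request:
jog_arm(commands=[255,1,0,2,0,255,1,0,4,0,255,1.5,0,6,0,255,1.5,0,7,0])

```text
t: 18.2
tool_pos: [496.3, 134.7, 115.8]
tcp_rot: [[1.0, 0.019, 0.002], [0.019, -1.0, -0.007], [0.002, 0.007, -1.0]]
wrist_force: [-10.0, -1.2, 8.1]
width: 0.569
```

```bash
python3 to.py 497.3 135.1 109.5;python3 - <<'E'
from h import *
p,d=cam('wrist');save(p,'wrist13.png')
E
```

```text
18.2 [496.3 134.7 115.8] yaw 1.08 [-10.   -1.2   8.1] 0.5685863184235989 99.46611720566008
[ 1.  -0.4  6.3]
```

View pics/wrist13.png

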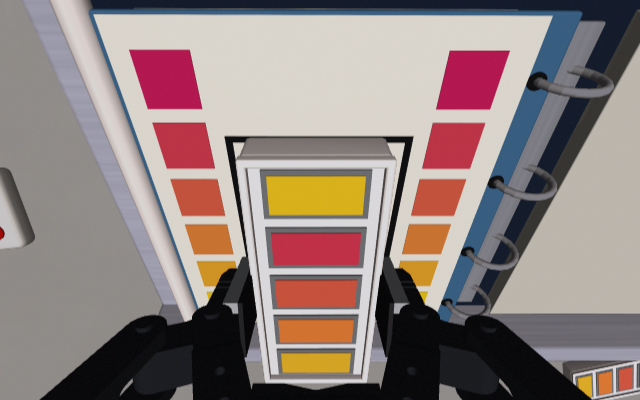

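Request:
jog_arm(commands=[255,1,0,1.5,0,255,1.5,0,3,0,255,1.5,0,4.5,0,255,1.5,0,4.5,0])

```text
t: 18.65
tool_pos: [496.8, 134.8, 111.2]
tcp_rot: [[1.0, 0.019, 0.0], [0.019, -1.0, -0.007], [-0.0, 0.007, -1.0]]
wrist_force: [-9.3, -1.1, 7.7]
width: 0.568
```

```bash
python3 to.py 497.3 135.1 109.5;python3 - <<'E'
from h import *
p,d=cam('wrist');save(p,'wrist14.png')
P=cloud('wrist')
m=np.zeros((400,640),np.uint8);cv2.fillPoly(m,[np.array([(265,180),(365,180),(350,350),(285,350)])],1)
X=P[(m>0)&(d>0)];c=X.mean(0);n=np.linalg.svd(X-c,full_matrices=False)[2][2];n*=np.sign(n[2]);print(c,n,np.degrees(np.arctan2(-n[0],n[2])))
E
```

```text
18.65 [496.8 134.8 111.2] yaw 1.1 [-9.3 -1.1  7.7] 0.5675550414246572 99.43839272204832
[ 0.5 -0.3  1.7]
[512.22589486 136.12019486 125.70562277] [-0.32352808 -0.00352653  0.946212  ] 18.876544774284422
```

View pics/wrist14.png

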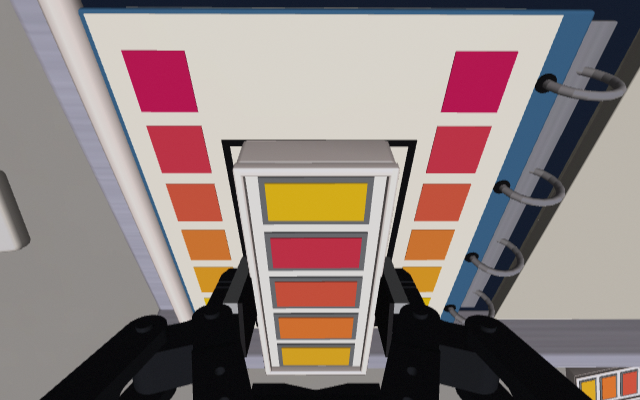

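Request:
jog_arm(commands=[255,0.8,0,1.2,0,255,1,0,2.4,0,255,1,0,3.2,0,255,1,0,3.2,0])

```text
t: 19.1
tool_pos: [497.0, 134.7, 108.1]
tcp_rot: [[1.0, 0.019, -0.002], [0.019, -1.0, -0.007], [-0.002, 0.007, -1.0]]
wrist_force: [-7.4, -0.7, 7.1]
width: 0.573
```

```bash
python3 to.py 497.3 135.1 109.5;python3 - <<'E'
from h import *
p,d=cam('wrist');save(p,'wrist15.png')
P=cloud('wrist')
m=np.zeros((400,640),np.uint8);cv2.fillPoly(m,[np.array([(265,190),(365,190),(350,350),(285,350)])],1)
X=P[(m>0)&(d>0)];c=X.mean(0);n=np.linalg.svd(X-c,full_matrices=False)[2][2];n*=np.sign(n[2]);print(c,n,np.degrees(np.arctan2(-n[0],n[2])))
E
```

```text
19.1 [497.  134.7 108.1] yaw 1.11 [-7.4 -0.7  7.1] 0.5726307908219785 99.41759607422513
[ 0.3 -0.3 -1.4]
[510.22415154 136.05757495 122.80823305] [-0.36842454 -0.00462729  0.92964614] 21.6187301892873
```

View pics/wrist15.png

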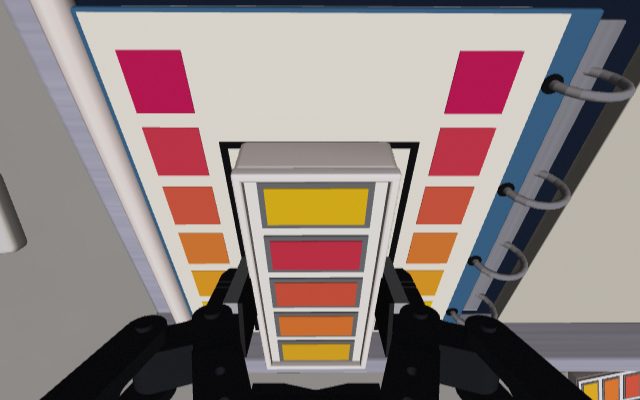

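Request:
jog_arm(commands=[255,-0.5,0,0.7,0,255,-1.5,0,1.1,0,255,-2.5,0,1.5,0,255,-2.5,0,1.5,0])

```text
t: 19.55
tool_pos: [495.6, 134.9, 107.6]
tcp_rot: [[1.0, 0.019, 0.001], [0.019, -1.0, -0.006], [0.001, 0.006, -1.0]]
wrist_force: [0.2, 0.3, 7.4]
width: 0.569
```

```bash
python3 to.py 497.3 135.1 109.5;python3 - <<'E'
from h import *
p,d=cam('wrist');save(p,'wrist16.png')
P=cloud('wrist')
m=np.zeros((400,640),np.uint8);cv2.fillPoly(m,[np.array([(265,190),(365,190),(350,350),(285,350)])],1)
X=P[(m>0)&(d>0)];c=X.mean(0);n=np.linalg.svd(X-c,full_matrices=False)[2][2];n*=np.sign(n[2]);print(c,n,np.degrees(np.arctan2(-n[0],n[2])))
E
```

```text
19.55 [495.6 134.9 107.6] yaw 1.11 [0.2 0.3 7.4] 0.5691115333979788 99.46795473169175
[ 1.7 -0.2 -1.9]
[508.83584775 136.21884895 122.23926831] [-0.36921926 -0.00543304  0.92932643] 21.667810896020537
```

Request:
jog_arm(commands=[255,-1,0,0.4,0,255,-2,0,0.8,0,255,-3,0,1.2,0,255,-3,0,1.2,0])

```text
t: 20.0
tool_pos: [492.9, 134.9, 106.6]
tcp_rot: [[1.0, 0.019, 0.002], [0.019, -1.0, -0.006], [0.002, 0.006, -1.0]]
wrist_force: [-0.0, 0.4, 5.5]
width: 0.57
```

Request:
jog_arm(commands=[255,-1,0,0.4,0,255,-2,0,0.8,0,255,-3,0,1.2,0,255,-3,0,1.2,0])

```text
t: 20.4
tool_pos: [492.4, 135.0, 106.4]
tcp_rot: [[1.0, 0.019, 0.009], [0.019, -1.0, -0.006], [0.009, 0.006, -1.0]]
wrist_force: [9.4, -0.7, 5.2]
width: 0.569
```

```bash
python3 to.py 497.3 135.1 109.5;python3 - <<'E'
from h import *
p,d=cam('wrist');save(p,'wrist17.png')
P=cloud('wrist')
m=np.zeros((400,640),np.uint8);cv2.fillPoly(m,[np.array([(265,190),(365,190),(350,350),(285,350)])],1)
X=P[(m>0)&(d>0)];c=X.mean(0);n=np.linalg.svd(X-c,full_matrices=False)[2][2];n*=np.sign(n[2]);print(c,n,np.degrees(np.arctan2(-n[0],n[2])))
E
```

```text
20.4 [492.4 135.  106.4] yaw 1.11 [ 9.4 -0.7  5.2] 0.5694477465439001 99.58421180251852
[ 4.9 -0.  -3. ]
[505.48853855 136.29417843 121.06745691] [-0.36741872 -0.00529031  0.93004059] 21.55682787049809
```

View pics/wrist17.png

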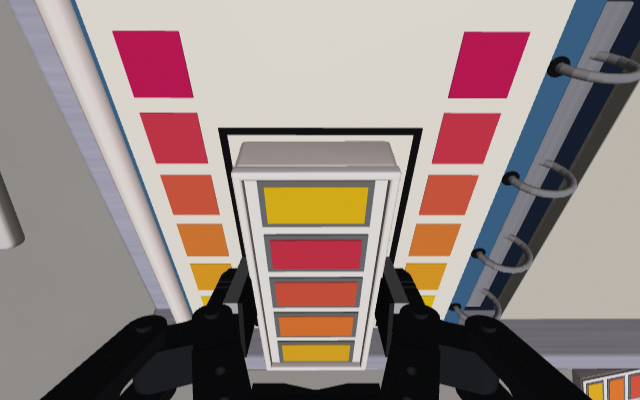

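Request:
jog_arm(commands=[255,0,0,0,0,100,0,0,0,0,80,0,0,0,0,60,0,0,0,0,30,0,0,0,0,0,0,0,0,0,0,0,0,0,0,0,0,0,-5,0,0,0,0,-15,0,0,0,0,-35,0,0,0,0,-70,0,0,0,0,-110,0,0,0,0,-150,0,0,0,0,-170,0,0,0,0,-170,0,0,0,0,-170,0])

```text
t: 22.05
tool_pos: [490.8, 135.9, 276.6]
tcp_rot: [[1.0, 0.019, 0.009], [0.019, -1.0, -0.005], [0.009, 0.006, -1.0]]
wrist_force: [-0.5, 0.2, -1.0]
width: 1.0
```

```bash
python3 to.py 497.3 135.1 109.5;python3 - <<'E'
from h import *
for n in ('wrist','side','scene'):
    p,d=cam(n);save(p,n+'18.png')
E
```

```text
22.05 [490.8 135.9 276.6] yaw 1.12 [-0.5  0.2 -1. ] 0.9996207423857394 99.49124108675116
[  5.   -0.  167.2]
```

View pics/wrist18.png

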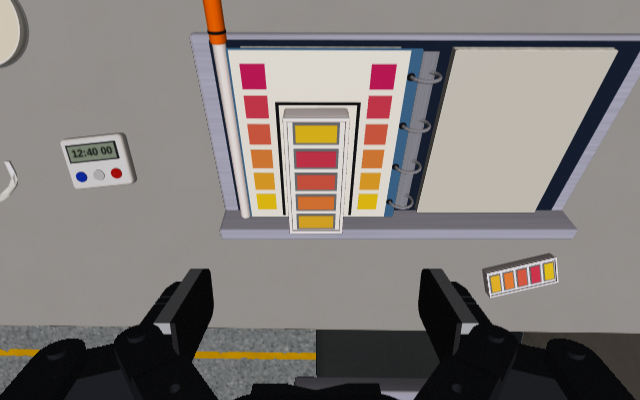

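View pics/side18.png

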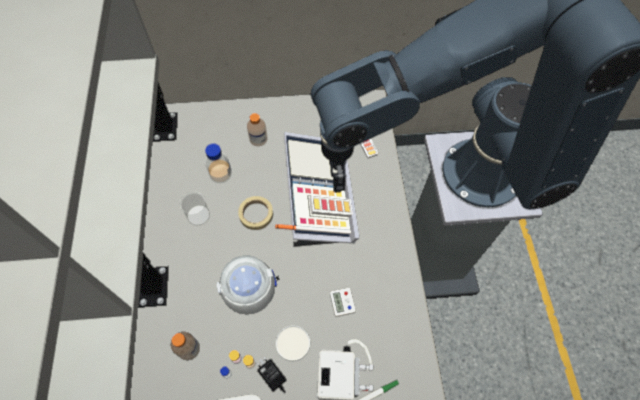

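```bash
python3 - <<'E'
from h import *
f=load('wrist');d=f['d'];P=cloud('wrist');p=f['p']
save(cv2.resize(p[30:245,215:415],None,fx=2.7,fy=2.7,interpolation=cv2.INTER_CUBIC),'c18.png')
def poly(*q):
    m=np.zeros((400,640),np.uint8); cv2.fillPoly(m,[np.array(q)],1); return m>0
def fit(m):
    X=P[m&(d>0)]
    for _ in range(4):
        c=X.mean(0);n=np.linalg.svd(X-c,full_matrices=False)[2][2];n*=np.sign(n[2]);r=(X-c)@n;X=X[abs(r)<max(1.2,2*np.median(abs(r)))]
    return c,n,r.std()
cl,nl,_=fit(poly((240,56),(400,56),(385,98),(255,98))); cc,nc,_=fit(poly((290,125),(343,125),(338,225),(295,225)))
print('leaf',nl,'carrier',nc,'ang',np.degrees(np.arccos(nl@nc)),'height',(cc-cl)@nl)
H=np.array([523.6,55.8,106.0]);y=np.radians(1.1);X=np.array([np.cos(y)*np.cos(np.radians(22)),np.sin(y)*np.cos(np.radians(22)),np.sin(np.radians(22))]);Y=np.array([-np.sin(y),np.cos(y),0])
m=poly((284,115),(352,115),(346,236),(284,236))&(d>0)&(abs((P-cc)@nc)<2);Q=P[m]-H
uv=np.c_[Q@X,Q@Y].astype(np.float32);print(cv2.minAreaRect(uv),uv.min(0),uv.max(0))
E
```

```text
leaf [-0.37411332 -0.00641725  0.9273608 ] carrier [-0.37492127 -0.01450793  0.92694313] ang 0.4664833017543487 height 17.60177718061379
((-27.89594268798828, 79.05651092529297), (128.6868133544922, 53.92095947265625), 0.0029742438346147537) [-92.23795   52.092693] [ 36.446857 106.018936]
```

View pics/c18.png

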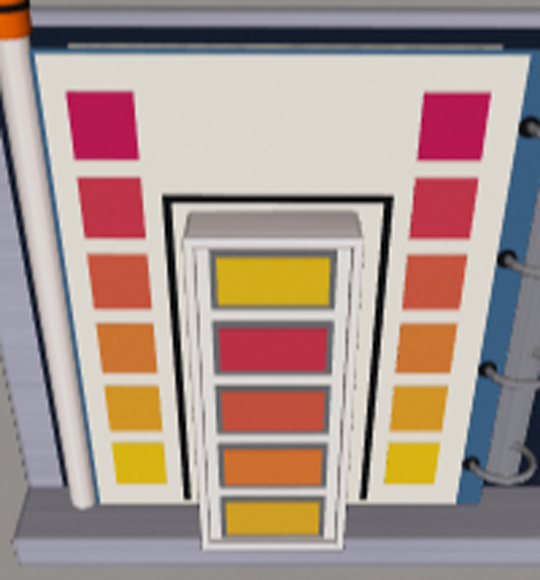

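```bash
python3 -c "
from station import arm
print(arm.finish_job())"
```

```text
the job is handed in; nothing more can be done
None
```

The blue leaf is turned over to the left, showing its colour chart, and the large carrier lies in the outlined field against the ledge. I handed the job in at about 22 s, with the gripper open and clear above.

**Leaf:** I swung it over by its orange handle and pressed it right down (34 N peak wrist force). Before the carrier went on, its face measured parallel to the right page within 0.01°.

**Carrier:** I laid it down by letting its upper end touch first and the block tilt in the jaws. I then slid it down-slope until the ledge pushed back with about 9 N, and released it.

**Last checks:**
- **Flatness:** it lies flat to about 0.5°, pads up, at the same top height it measured on the worktop.
- **Position:** its upper end is at 36.4 mm up-slope, against 36 mm expected when touching the ledge. It is about 1 mm off centre in the field.
- **Other objects:** in the pictures the timer, bottle, dish and tape roll look unmoved. I did not measure them again.

**Disagreements:**
- **Carrier top height:** it read 17.7 mm instead of 20 mm.
- **Carrier outline:** the last fit came out 9 mm too long, which I put down to ledge pixels, so contact with the ledge rests on the upper-end position and the force reading.
- **First grasp:** it was too shallow, so I opened and took the carrier again lower down before lifting.

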